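# Close the quick-release vise on the instrument case and screw it tight

## Task

Squeeze the vise's red quick-release lever against its black grip and, keeping it squeezed, slide the jaw gently up to the black instrument case so that the case sits against both jaws; let the lever go so that it locks, then turn the screw handle clockwise (over the top, away from the robot) until the case is clamped firmly, at about 40 N by feel, without crushing it. Finish with hands off, and leave the other things on the bench alone.

Things in the scene. Friction and masses are not known exactly. Their poses are not given: they have to be found in the camera images.
- vise: blue steel bench vise bolted to the bench, bed 100 mm wide (its x), 320 mm long (its y), bed top 30 mm above the bench. Origin at the middle of the bed's underside. Its +y points along the slide from the screw handle towards the fixed jaw, its x across, z up. The fixed jaw is at the +y end, 100 mm wide, 105 mm tall; nothing of the vise but the screw handle is taller than 127 mm
- fixed_face (a point): centre of the fixed jaw's black rubber face, which looks to the vise's -y, 62 mm above the bench
- jaw_face (a point): centre of the moving jaw's black rubber face (looks to the vise's +y), 62 mm above the bench; jaw 100 mm wide, 20 mm thick, 105 mm tall. It moves with the carriage and, relative to it, 5 mm per radian of the screw
- release_grip (a point): point on the sliding carriage, 105 mm above the bench, midway between the black fixed grip plate (vise +y side) and the red lever plate (vise -y side) at rest. Squeeze them together from above along the vise's y, centred here: outer faces 60 mm apart at rest, 42 mm fully squeezed. 45 mm are free between black grip and moving jaw. The jaw face is 95 mm ahead in y, plus 5 mm per rad of screw
- carriage (a joint): slide of the carriage (which bears grip, lever, jaw and screw) in m: 0 fully back, grows towards the fixed jaw, at most 0.10. With the lever squeezed it slides with about 2 N; released, a half-nut locks it firmly wherever it is
- release (a joint): angle of the red lever in rad: about -0.22 released and locked, 0.08 fully squeezed, carriage free above 0. It springs back; squeezing takes 15 to 19 N. Lever and black grip are upright plates 36 mm wide (across the vise), 12 mm thick, reaching from 78 to 127 mm above the bench
- screw (a joint): angle of the screw handle in rad, grows as it tightens, 0 to 2.1; at 0 its arm leans 60 degrees from upright to the vise's -x (robot side), at 1.05 upright. Stays where left; 31 mm of jaw travel a turn. The knob takes about 3.8 N along its arc while the screw runs free, 1 N more for every 20 N of clamping (5.8 N at 40 N); once both jaws are tight, clamping grows by about 250 N per rad
- screw_axis (a point): point on the screw's axis (parallel to the vise's y, 62 mm above the bench), in the plane in which the knob of the handle swings; it travels with the carriage, 85 mm behind release_grip in y
- handle_knob (a point): centre of the black revolving knob on the end of the 10 mm rod of the screw handle, 85 mm from the screw's axis: a cylinder 26 mm across and 24 mm long, lying along the vise's y, free to spin on its pin. Pinch its two flat ends from above (fingers closing along the vise's y) and carry it round the arc without turning the gripper
- jaw: the moving jaw (see jaw_face); its origin is that of the carriage, 105 mm below release_grip
- case: black plastic instrument case with vents, a steel knob and a copper stripe, 70 mm (its x) by 50 mm (its y, across the jaws) by 55 mm tall, 0.35 kg, standing loose on the vise bed, 5 to 9 mm off the fixed jaw. Origin at the middle of its underside; the moving jaw meets its -y face
- spray_can: blue and yellow spray can, 54 mm across, 160 mm tall; not part of the job. Origin at the centre of its underside
- drink_bottle: green drink bottle, 80 mm across, 240 mm tall; not part of the job. Origin at the centre of its underside
- screw_jar: amber jar with steel cap, 60 mm across, 70 mm tall, near the vise's fixed-jaw end; not part of the job. Origin at the centre of its underside
- glass_cup: clear plastic cup, 68 mm across, 80 mm tall; not part of the job. Origin at the centre of its underside
- driver: red screwdriver lying down; not part of the job. Origin at its middle
- spanner: steel spanner lying on the green mat; not part of the job. Origin at its middle
- glue_bottle: small red glue bottle, 36 mm across, 100 mm tall; not part of the job. Origin at the centre of its underside
Not all that is in view belongs to the job. Several things have the shape of the case; the one meant has the colours described above.

How it is judged (in metres and radians):
On the way, in this order (a step that is already met when the one before it is completed fails the run):
1. with the red lever squeezed, the jaw is slid to within 4 mm of the case (value of joint release above 0 rad and y of jaw_face in the frame of case above -0.029 m), for 0.1 s.
2. the lever is let go and locked with the jaw still within 4 mm of the case (value of joint release below -0.15 rad and y of jaw_face in the frame of case above -0.029 m), for 0.2 s.
3. with the gripper at the handle's knob, the case gets clamped with more than 30 N (contact force between jaw and case above 30 N and distance between the grasp point and handle_knob below 0.06 m), for 0.1 s.
At the end, for the whole second after the job is handed in: The case stands on the bed, at rest, square between both jaws (its middle within 4 mm of where it touches the fixed jaw, turned less than 0.05 rad), clamped with 25 to 58 N, the release lever back out (below -0.15 rad) (contact force between jaw and case between 25 and 58 N and value of joint release below -0.15 rad and y of case in the frame of vise above 0.091 m and z of case in the frame of vise below 0.04 m and angle between the y axis of case and the y axis of vise, either way round below 0.05 rad and linear speed of case below 0.01 m/s).
It fails at once if the case is squeezed with more than 70 N (contact force between jaw and case above 70 N).
It fails at once if the jaw is pushed against the case with more than 30 N while the lever is squeezed (contact force between jaw and case above 30 N and value of joint release above 0 rad).
It fails at once if another thing on the bench is moved by more than 30 mm (distance of any of spray_can, drink_bottle, screw_jar, glass_cup, driver, spanner, glue_bottle from where it was at the start of the episode above 0.03 m).
It also fails if it takes over 58 s, if anything falls off the work surface, if the arm or the gripper's body presses on something with over 40 N, if the wrist force passes 120 N, or if a joint passes its speed limit or range.

## Robot

A 6-joint arm with a two-finger parallel gripper is mounted at the origin on the work surface. World frame = base frame: x ahead of the robot, y to its left, z up, the work surface at z = 0. Lengths are in mm, angles in rad, forces in N, time in s.
With the tool pointing down it reaches from about 325 to 750 mm from the base axis. Payload 7.6 kg.
Tool frame: the origin (TCP) lies on the centre line of the jaws, within the pads' length; the fingertips stand 19 mm ahead of it and the grasp point (between the pads) is the TCP (tip_extent is the distance from the TCP to the fingertips, in mm); z points along the fingers, y is the line along which they close (so a half turn about z gives the same grasp; the last joint's range is limited). The gripper opens to 85 mm and grips with 20 to 120 N. Pads are 22 mm wide; open, the fingers measure 114 mm over their backs; the gripper's body (76 mm by 85 mm) begins 54 mm behind the grasp point. The pads swing forward as they close: fully open they stand 13 mm farther back than shut.
Start: joints at [1.13, 0.052, 1.401, -0, 1.689, -0.07], TCP at [190.224, 489.345, 250.323] pointing down, gripper open.
Joint ranges: [-2.9, 2.9], [-0.91, 2.17], [0.12, 2.37], [-1.06, 4.2], [0.26, 2.73], [-2.93, 2.93]. Speed limits (rad/s): [2.57, 2.57, 3.01, 3.14, 3.14, 3.14].

## Interface

Orientations are given as a 3x3 rotation matrix whose columns are the frame's x, y, z axes.
In Python, from plant import * gives the robot as it stands.
- The arm moves only by the tool arm_command, never from a script. Its argument "rows" is a list of rows, each a list of 7 numbers: the shift along the tool's x, y, z each as a share of 30 cm, from -1 to 1, then the turn, a rotation vector about the tool's x, y, z each as a share of 2 rad, from -1 to 1, then the gripper command: -1 is shut, 1 is fully open, values between are in proportion. A call has exactly 8 rows; each row is the pose to reach, as a shift and turn from the pose commanded when the call began, along the tool's axes at that moment; what a row does not reach only later rows make up. A row lasts 1/12 s, in which the tool goes at most 41.7 mm and 7.16 degrees, less where a joint would pass 70% of its speed; a pose out of reach is approached as far as the arm can. A call with a number of a shift or a turn outside -1 to 1 is refused whole. A call with a gripper value outside its range is refused whole. The fingers move at their own pace and stop on an object; "force" is the grip in N (left out, the last holds). Time passes only in rows, so rows that repeat a pose let the fingers close, or fill a call up. It gives the time, the measured TCP pose, the force, the opening and the grip force at its end, in the units of the state.
- get_obs(): the state, without advancing time (a new reading comes with each control period).
- camera(name): name is "side" or "top"; returns a dict with "frame" (400x640x3 uint8, blue, green, red), "camera_matrix" (3x3 intrinsics, pixels), "extrinsics" (4x4, takes a point from camera to world coordinates). Camera axes: x right, y down, z forward; pixel columns grow to the right and rows downward; lengths in mm; the calibration is good to about 2 mm. A picture is of the moment at which its call begins. There is no depth.
- job_done(): hands the job in; it is judged then, once.
The state is a dict: "clock": time; "joint_positions": joint angles; "joint_vel": joint speeds; "effort": joint torques, N m; "eef_pos": TCP position; "tcp_rot": TCP orientation; "ft_force": force on the tool from outside, world axes, zero at the start; "moment": the same for the moment, N m; "width": opening from 0.0 (shut) to 1.0 (fully open); "grasp_force": force on a finger pad.
Only numpy, scipy, OpenCV 4.12 (cv2) and the standard library are available. Lean on these libraries where they do the work, as an engineer would, in place of code of your own. Each camera call takes 0.05 s, during which the arm holds its last target. There are 200 camera calls.

## Working session

There is one attempt and no reset: what is moved stays moved. The work goes in short steps, Python scripts to look and compute and a tool call to move; the robot and the scene stay as the last step left them, time stands still between calls to the robot, and variables do not carry over. Pictures are saved under pics/ and viewed, at most 10 in all, crops included, and the job is handed in when it is done.

Besides the shell and the picture viewer there is one more tool, called after "Call:" as a command line: name --pt "numbers of a row" for each row, then --argument value for the rest. arm_command: Moves the arm, as the interface text tells. Its arguments: {"type":"object","properties":{"rows":{"type":"array","items":{"type":"array","items":{"type":"number"}}},"force":{"type":"number"}},"required":["rows"]}

```bash
mkdir -p pics; ls; python3 - <<'E'
from plant import *
import cv2,numpy as np
for n in("side","top"):
    c=camera(n);cv2.imwrite(f"pics/{n}0.png",c["frame"]);print(n,np.round(c["camera_matrix"],1).tolist(),np.round(c["extrinsics"],4).tolist())
o=get_obs();print(o["clock"],o["eef_pos"],np.round(o["tcp_rot"],3).tolist(),o["width"])
E
```

```text
pics
side [[475.4, 0.0, 321.7], [0.0, 475.4, 199.3], [0.0, 0.0, 1.0]] [[0.9901, -0.0872, 0.1104, 381.7595], [-0.1406, -0.6384, 0.7567, -1184.6943], [0.0044, -0.7647, -0.6443, 1074.2581], [0.0, 0.0, 0.0, 1.0]]
top [[406.8, 0.0, 321.5], [0.0, 406.8, 203.4], [0.0, 0.0, 1.0]] [[-0.0011, -0.9974, 0.072, 468.5522], [-1.0, 0.0006, -0.0065, -32.8443], [0.0064, -0.072, -0.9974, 1098.6264], [0.0, 0.0, 0.0, 1.0]]
0.1 [190.11075567 489.10853556 249.56421929] [[-0.932, 0.362, -0.001], [0.362, 0.932, -0.001], [0.0, -0.001, -1.0]] 1.0069280650400332
```

View pics/side0.png

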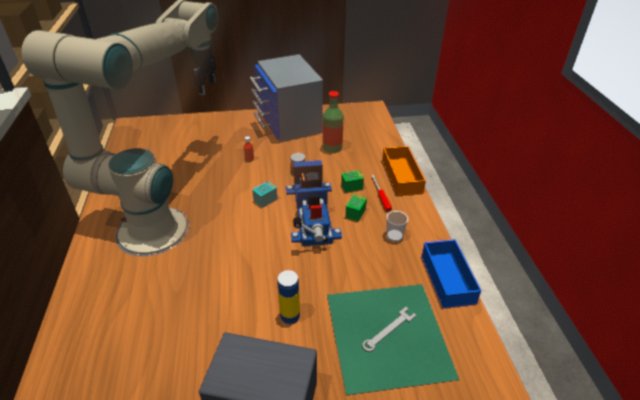

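View pics/top0.png

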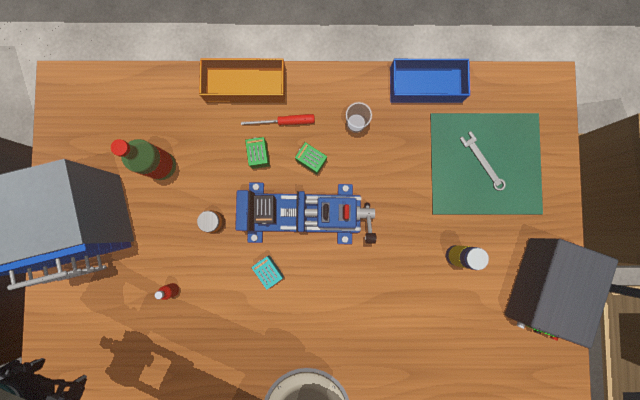

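The top view shows the vise at about (305,212), with its fixed jaw on the left (world +y). The dark case is in it at (264,208), the red lever at (346,213) and the black knob at (371,238). In the side view the vise is around (313,215). Case-like things in the top view are the black case at (264,208), green at (257,152), green at (311,158) and teal at (267,271). I choose the one in the vise and check it in a close crop.

```bash
python3 - <<'E'
import cv2
a=cv2.imread("pics/top0.png")[170:255,228:388];cv2.imwrite("pics/topc.png",cv2.resize(a,None,fx=5,fy=5,interpolation=cv2.INTER_CUBIC))
a=cv2.imread("pics/side0.png")[150:250,270:360];cv2.imwrite("pics/sidec.png",cv2.resize(a,None,fx=6,fy=6,interpolation=cv2.INTER_CUBIC))
E
```

```text
(no output)
```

View pics/topc.png

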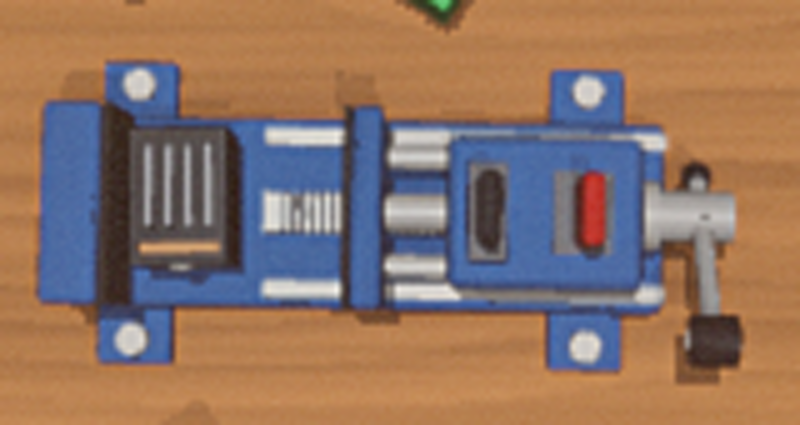

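View pics/sidec.png

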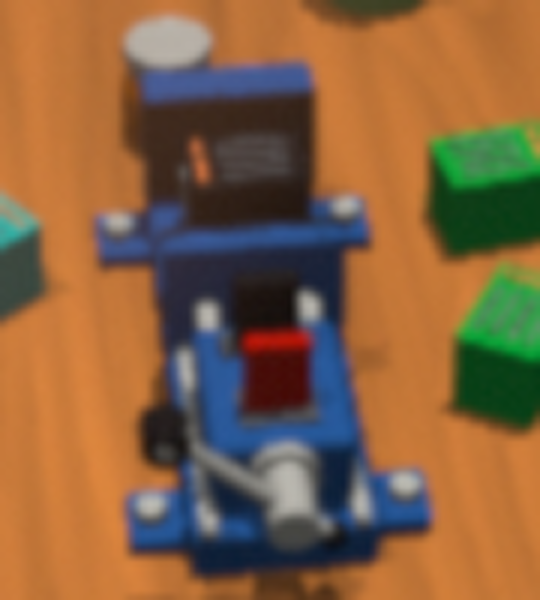

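The crops show the case is the black one, with its vents and copper stripe, at crop (185,195) in the top view. The black grip top is at (488,210), the red lever top at (592,210) and the knob at (714,342). In the side crop the grip top is at (270,280), the lever top at (277,336) and the knob at (165,433). Next I triangulate these.

```bash
cat > h.py <<'E'
from plant import *
import cv2,numpy as np
def cal(n):
    c=camera(n);return c["camera_matrix"],c["extrinsics"],c["frame"]
def ray(k,e,p):
    d=e[:3,:3]@np.linalg.solve(k,[p[0],p[1],1]);return e[:3,3],d/np.linalg.norm(d)
def tri(rs):
    A=sum(np.eye(3)-np.outer(d,d) for o,d in rs);b=sum((np.eye(3)-np.outer(d,d))@o for o,d in rs);return np.linalg.solve(A,b)
def onz(r,z): o,d=r;return o+d*(z-o[2])/d[2]
E
python3 - <<'E'
from h import *
kt,et,_=cal("top");ks,es,_=cal("side")
T=lambda u,v:ray(kt,et,(228+u/5,170+v/5)); S=lambda u,v:ray(ks,es,(270+u/6,150+v/6))
for n,t,s in [("grip",(488,210),(270,280)),("lever",(592,210),(277,336)),("knob",(714,342),(165,433)),("boltNL",(130,340),(119,222)),("boltFL",(140,84),(344,207)),("boltNR",(585,346),(152,507)),("boltFR",(588,91),(404,484)),("fixR",(45,102),(308,68)),("fixL",(38,302),(148,78))]:
    print(n,np.round(tri([T(*t),S(*s)]),1))
for n,t,z in [("grip",(488,210),127),("lever",(592,210),127),("jaw mid",(365,207),105),("jawface R",(346,107),105),("jawface L",(346,307),105),("fix mid",(72,202),105),("fixface R",(105,106),105),("fixface L",(102,302),105),("caseface",(232,195),85),("casefix",(132,195),85),("caseTR",(225,128),85),("caseBR",(230,262),85)]:
    print(n,np.round(onz(T(*t),z),1))
for n,a in [("FL",(140,84)),("NL",(130,340)),("FR",(588,91)),("NR",(585,346))]: print(n,onz(T(*a),18).round(1))
E
```

```text
grip [522.2 -49.3 120.9]
lever [520.7 -99.  125.1]
knob [ 457.4 -157.5  120. ]
boltNL [457.5 138.6  18.1]
boltFL [592.7 134.9  17.7]
boltNR [ 453.6 -102.2   16.3]
boltFR [ 588.9 -104.4   17.3]
fixR [575.2 169.5  96.5]
fixL [478.8 171.1  97.7]
grip [518.  -48.9 127. ]
lever [518.  -98.6 127. ]
jaw mid [520.7  10.9 105. ]
jawface R [569.8  20.4 105. ]
jawface L [471.9  20.  105. ]
fix mid [523.2 154.  105. ]
fixface R [570.3 138.5 105. ]
fixface L [474.4 138.8 105. ]
caseface [527.7  78.1  85. ]
casefix [527.8 128.   85. ]
caseTR [561.3  81.9  85. ]
caseBR [494.4  78.9  85. ]
FL [591. 135.  18.]
NL [454.9 138.8  18. ]
FR [ 587.2 -104.2   18. ]
NR [ 451.5 -101.9   18. ]
```

The vise is yawed about -0.018 rad, so its +y is roughly (0.018, 1, 0). Measured points:

| Point | Position (mm) |
|---|---|
| release_grip | (519.5, -74.5, 105) |
| jaw face | y ≈ 20.5 |
| case -y face | y ≈ 79 |
| fixed face | y ≈ 138.5 |
| knob | (457, -157.5, 120), so the screw stands at about 0.2 rad |

These agree with the text: the plate centres come out 49 mm apart, the jaw face is 95 mm ahead of the grip, and the axis is 85 mm behind it. I'm moving above the grip.

Call:
arm_command --pt "-0.85 -0.677 0 0 0 -0.176 1" --pt "-0.85 -0.677 0 0 0 -0.176 1" --pt "-0.85 -0.677 0 0 0 -0.176 1" --pt "-0.85 -0.677 0 0 0 -0.176 1" --pt "-0.85 -0.677 0 0 0 -0.176 1" --pt "-0.85 -0.677 0 0 0 -0.176 1" --pt "-0.85 -0.677 0 0 0 -0.176 1" --pt "-0.85 -0.677 0 0 0 -0.176 1" --force 35

```text
clock: 0.87
eef_pos: [353.9, 207.2, 250.4]
tcp_rot: [[-1.0, 0.018, 0.0], [0.018, 1.0, 0.0], [-0.0, 0.0, -1.0]]
ft_force: [0.8, 0.7, -0.1]
width: 0.997
grasp_force: 0.0
```

Call:
arm_command --pt "-0.569 -0.929 0.167 0 0 0 1" --pt "-0.569 -0.929 0.167 0 0 0 1" --pt "-0.569 -0.929 0.167 0 0 0 1" --pt "-0.569 -0.929 0.167 0 0 0 1" --pt "-0.569 -0.929 0.167 0 0 0 1" --pt "-0.569 -0.929 0.167 0 0 0 1" --pt "-0.569 -0.929 0.167 0 0 0 1" --pt "-0.569 -0.929 0.167 0 0 0 1"

```text
clock: 1.53
eef_pos: [519.5, -75.1, 199.6]
tcp_rot: [[-1.0, 0.019, -0.0], [0.019, 1.0, 0.0], [0.0, 0.0, -1.0]]
ft_force: [0.0, 1.2, 0.9]
width: 0.999
grasp_force: 0.0
```

```bash
python3 - <<'E'
from h import *
k,e,f=cal("side");k2,e2,f2=cal("top")
a=cv2.resize(f[140:250,265:355],None,fx=5,fy=5,interpolation=cv2.INTER_CUBIC)
b=cv2.resize(f2[165:265,318:383],None,fx=5,fy=5,interpolation=cv2.INTER_CUBIC)
c=np.zeros((550,780,3),np.uint8);c[:550,:450]=a;c[:500,455:780]=b
cv2.imwrite("pics/p1.png",c);print(get_obs()["eef_pos"])
E
```

```text
[519.52413585 -76.89892348 197.62407252]
```

View pics/p1.png

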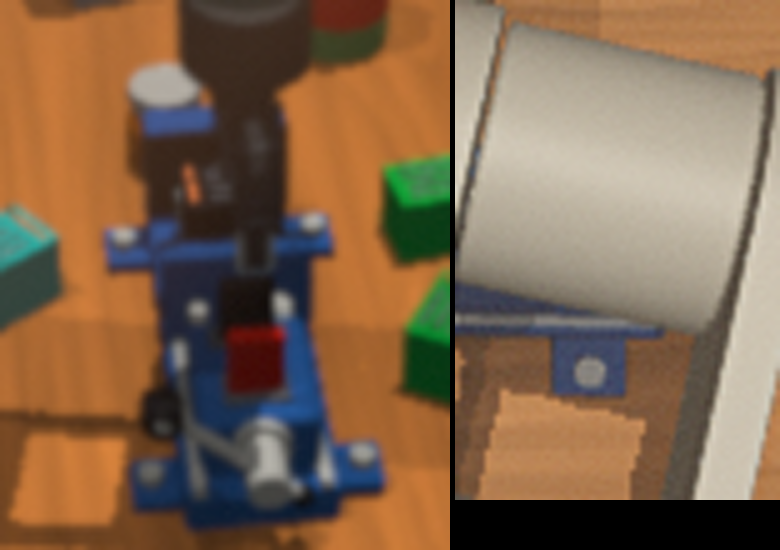

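The gripper is above the grip, with the fingers at about (255,200) in line with the red lever at (257,355). I'm descending.

Call:
arm_command --pt "0 0 0.1 0 0 0 1" --pt "0 0 0.2 0 0 0 1" --pt "0 0 0.25 0 0 0 1" --pt "0 0 0.28 0 0 0 1" --pt "0 0 0.3 0 0 0 1" --pt "0 0 0.32 0 0 0 1" --pt "0 0 0.32 0 0 0 0.6" --pt "0 0 0.32 0 0 0 0.5"

```text
clock: 2.3
eef_pos: [519.3, -72.7, 105.1]
tcp_rot: [[-1.0, 0.019, 0.001], [0.019, 1.0, -0.0], [-0.001, -0.0, -1.0]]
ft_force: [-0.6, -1.6, 0.9]
width: 0.759
grasp_force: 1.1
```

Call:
arm_command --pt "0 0.0 0 0 0 0 0.4" --pt "0 0.005 0 0 0 0 0.3" --pt "0 0.01 0 0 0 0 0.2" --pt "0 0.017 0 0 0 0 0.1" --pt "0 0.023 0 0 0 0 0" --pt "0 0.03 0 0 0 0 -0.1" --pt "0 0.03 0 0 0 0 -0.2" --pt "0 0.03 0 0 0 0 -0.3"

```text
clock: 2.97
eef_pos: [519.8, -64.6, 108.4]
tcp_rot: [[-1.0, 0.018, 0.003], [0.018, 1.0, -0.004], [-0.003, -0.004, -1.0]]
ft_force: [-10.9, 0.7, 20.1]
width: 0.538
grasp_force: 37.8
```

Call:
arm_command --pt "0 0 -0.008 0 0 0 -0.4" --pt "0 0 -0.016 0 0 0 -0.5" --pt "0 0 -0.016 0 0 0 -0.5" --pt "0 0 -0.016 0 0 0 -0.5" --pt "0 0 -0.016 0 0 0 -0.5" --pt "0 0 -0.016 0 0 0 -0.5" --pt "0 0 -0.016 0 0 0 -0.5" --pt "0 0 -0.016 0 0 0 -0.5" --force 45

```text
clock: 3.63
eef_pos: [519.6, -64.4, 108.9]
tcp_rot: [[-1.0, 0.019, 0.002], [0.019, 1.0, -0.002], [-0.002, -0.002, -1.0]]
ft_force: [6.1, -1.2, -5.5]
width: 0.528
grasp_force: 51.9
```

Call:
arm_command --pt "0 0.01 0 0 0 0 -0.5" --pt "0 0.025 0 0 0 0 -0.5" --pt "0 0.04 0 0 0 0 -0.5" --pt "0 0.055 0 0 0 0 -0.5" --pt "0 0.07 0 0 0 0 -0.5" --pt "0 0.085 0 0 0 0 -0.5" --pt "0 0.095 0 0 0 0 -0.5" --pt "0 0.1 0 0 0 0 -0.5"

```text
clock: 4.3
eef_pos: [520.2, -34.1, 108.9]
tcp_rot: [[-1.0, 0.018, 0.002], [0.018, 1.0, -0.002], [-0.002, -0.002, -1.0]]
ft_force: [5.6, -1.8, -5.5]
width: 0.528
grasp_force: 51.7
```

Call:
arm_command --pt "0 0.01 0 0 0 0 -0.5" --pt "0 0.02 0 0 0 0 -0.5" --pt "0 0.03 0 0 0 0 -0.5" --pt "0 0.04 0 0 0 0 -0.5" --pt "0 0.05 0 0 0 0 -0.5" --pt "0 0.06 0 0 0 0 -0.5" --pt "0 0.065 0 0 0 0 -0.5" --pt "0 0.07 0 0 0 0 -0.5"

```text
clock: 4.97
eef_pos: [520.5, -13.4, 108.9]
tcp_rot: [[-1.0, 0.018, 0.001], [0.018, 1.0, -0.002], [-0.001, -0.002, -1.0]]
ft_force: [4.7, -2.8, -5.7]
width: 0.528
grasp_force: 51.6
```

```bash
python3 - <<'E'
from h import *
k,e,f=cal("side");k2,e2,f2=cal("top")
a=cv2.resize(f[140:250,265:355],None,fx=5,fy=5,interpolation=cv2.INTER_CUBIC)
b=cv2.resize(f2[175:250,228:298],None,fx=4.7,fy=4.7,interpolation=cv2.INTER_CUBIC)
c=np.zeros((550,800,3),np.uint8);c[:550,:450]=a;c[:b.shape[0],455:455+b.shape[1]]=b
cv2.imwrite("pics/p2.png",c);o=get_obs();print(o["eef_pos"],o["ft_force"])
E
```

```text
[520.54048668 -13.12255313 108.91127981] [ 4.64741811 -0.22392158 -5.21940096]
```

View pics/p2.png

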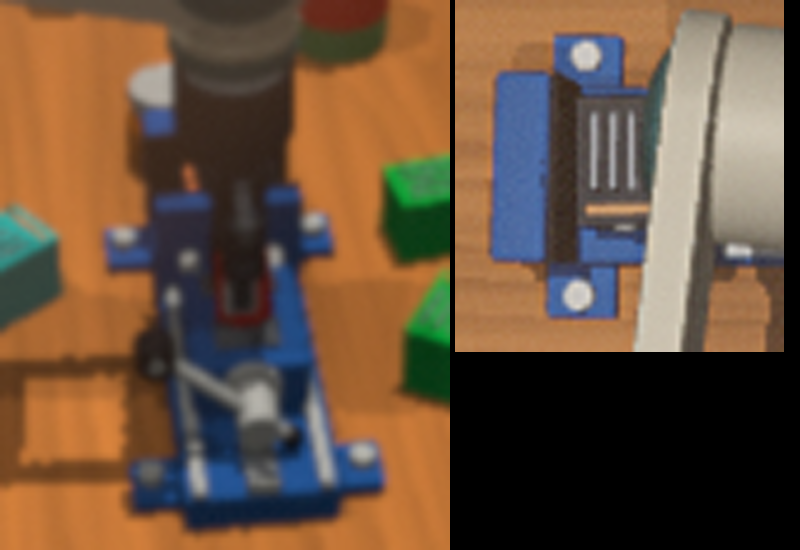

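The carriage has slid forward, with the lever squeezed at (243,300) and the jaw near the case. I'm going on gently.

Call:
arm_command --pt "0 0.005 0 0 0 0 -0.5" --pt "0 0.01 0 0 0 0 -0.5" --pt "0 0.015 0 0 0 0 -0.5" --pt "0 0.02 0 0 0 0 -0.5" --pt "0 0.025 0 0 0 0 -0.5" --pt "0 0.03 0 0 0 0 -0.5" --pt "0 0.035 0 0 0 0 -0.5" --pt "0 0.04 0 0 0 0 -0.5"

```text
clock: 5.73
eef_pos: [520.7, -1.9, 108.9]
tcp_rot: [[-1.0, 0.019, 0.001], [0.019, 1.0, -0.003], [-0.001, -0.003, -1.0]]
ft_force: [4.7, -3.7, -4.8]
width: 0.532
grasp_force: 50.2
```

Call:
arm_command --pt "0 0.002 0 0 0 0 -0.5" --pt "0 0.003 0 0 0 0 -0.5" --pt "0 0.005 0 0 0 0 -0.5" --pt "0 0.007 0 0 0 0 -0.5" --pt "0 0.008 0 0 0 0 -0.5" --pt "0 0.009 0 0 0 0 -0.5" --pt "0 0.01 0 0 0 0 -0.5" --pt "0 0.01 0 0 0 0 -0.5"

```text
clock: 6.4
eef_pos: [520.7, -1.5, 109.0]
tcp_rot: [[-1.0, 0.021, 0.001], [0.02, 1.0, -0.007], [-0.001, -0.007, -1.0]]
ft_force: [3.4, -17.3, -4.2]
width: 0.525
grasp_force: 46.9
```

Contact is at about 17 N and the arm has stopped moving. The case is against both jaws: about 63 mm of travel, which fits once the rubber thickness is counted. I'm letting the lever out.

Call:
arm_command --pt "0 -0.003 0 0 0 0 -0.1" --pt "0 -0.005 0 0 0 0 0.1" --pt "0 -0.01 0 0 0 0 0.25" --pt "0 -0.017 0 0 0 0 0.4" --pt "0 -0.025 0 0 0 0 0.6" --pt "0 -0.035 0 0 0 0 0.8" --pt "0 -0.038 0 0 0 0 1" --pt "0 -0.038 0 0 0 0 1"

```text
clock: 7.07
eef_pos: [520.2, -8.9, 109.4]
tcp_rot: [[-1.0, 0.019, 0.001], [0.019, 1.0, 0.001], [-0.001, 0.001, -1.0]]
ft_force: [-0.2, -0.3, -1.5]
width: 1.001
grasp_force: 0.0
```

Call:
arm_command --pt "0 0 -0.1 0 0 0 1" --pt "0 0 -0.2 0 0 0 1" --pt "0 0 -0.3 0 0 0 1" --pt "0 0 -0.35 0 0 0 1" --pt "0 0 -0.35 0 0 0 1" --pt "0 -0.1 -0.35 0 0 0 1" --pt "0 -0.2 -0.35 0 0 0 1" --pt "0 -0.28 -0.35 0 0 0 1"

```text
clock: 7.73
eef_pos: [518.1, -94.0, 213.1]
tcp_rot: [[-1.0, 0.018, -0.001], [0.018, 1.0, 0.001], [0.001, 0.001, -1.0]]
ft_force: [0.6, -0.3, -0.5]
width: 0.995
grasp_force: 0.0
```

```bash
python3 - <<'E'
from h import *
k,e,f=cal("side");k2,e2,f2=cal("top")
a=cv2.resize(f[140:250,265:355],None,fx=5,fy=5,interpolation=cv2.INTER_CUBIC)
b=cv2.resize(f2[175:260,228:298],None,fx=4.8,fy=4.8,interpolation=cv2.INTER_CUBIC)
c=np.zeros((550,800,3),np.uint8);c[:550,:450]=a;c[:b.shape[0],455:455+b.shape[1]]=b
cv2.imwrite("pics/p3.png",c);o=get_obs();print(o["eef_pos"],o["ft_force"])
E
```

```text
[517.9942586  -95.44270814 212.81819142] [ 0.89449537 -0.03668011 -1.32218848]
```

View pics/p3.png

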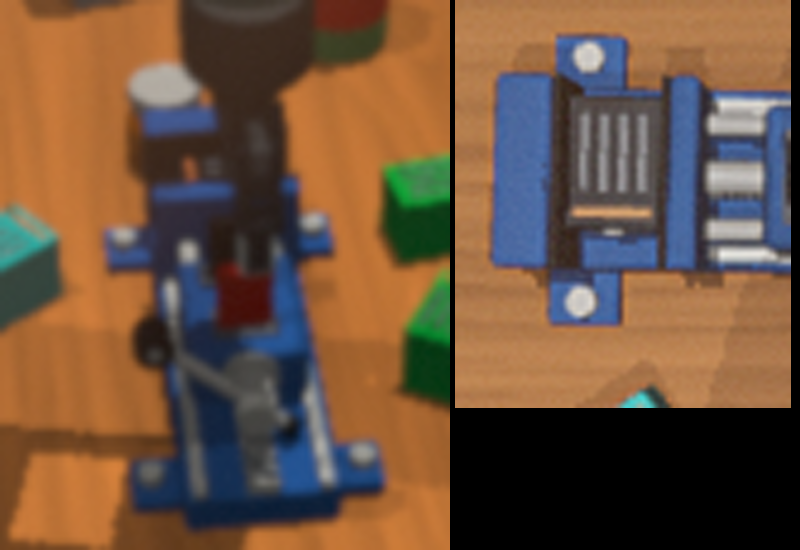

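The case is square against both jaws: in the right panel, the case spans (570-660) between rubber face and jaw (665). The lever is back out at (243,295) and the knob is at (152,342). Next I compute the knob position from the side ray.

```bash
python3 - <<'E'
from h import *
k,e,f=cal("side");k2,e2,_=cal("top")
o,d=ray(k,e,(265+152/5,140+342/5))
for y in(-97,-94): p=o+d*(y-o[1])/d[1];v=p-[519,y,62];print(p.round(1),np.hypot(v[0],v[2]).round(1),np.degrees(np.arctan2(-v[0],v[2])).round(1))
print(onz(ray(k2,e2,(228+213/4.8,175+175/4.8)),105).round(1))
E
```

```text
[459.8 -97.  121.2] 83.7 45.0
[460.  -94.  118.6] 81.7 46.2
[520.6  80.8 105. ]
```

Call:
arm_command --pt "0.1 -0.006 0 0 0 0 0.45" --pt "0.2 -0.012 0 0 0 0 0.45" --pt "0.2 -0.012 0.1 0 0 0 0.45" --pt "0.2 -0.012 0.18 0 0 0 0.45" --pt "0.2 -0.012 0.25 0 0 0 0.45" --pt "0.2 -0.012 0.29 0 0 0 0.45" --pt "0.2 -0.012 0.31 0 0 0 0.45" --pt "0.2 -0.012 0.31 0 0 0 0.45" --force 40

```text
clock: 8.6
eef_pos: [457.8, -94.4, 119.5]
tcp_rot: [[-1.0, 0.018, -0.003], [0.018, 1.0, 0.001], [0.003, 0.001, -1.0]]
ft_force: [-1.0, -0.1, 0.2]
width: 0.728
grasp_force: 0.0
```

```bash
cat > f.py <<'E'
from h import *
F=[];P=[]
for i in range(6): camera("side");o=get_obs();F.append(o["ft_force"]);P.append(o["eef_pos"])
F=np.array(F);p=np.mean(P,0);f=F.mean(0)
phi=np.arctan2(519-p[0],p[2]-62);t=np.array([np.cos(phi),0,np.sin(phi)])
print("p",p.round(2),"F",f.round(2),"sd",F.std(0).round(2),"lean deg",np.degrees(phi).round(2),"R",np.hypot(519-p[0],p[2]-62).round(1),"drag",-(f@t).round(2),"w",np.round(o["width"],3),round(float(o["grasp_force"]),1),o["clock"])
E
python3 f.py
python3 - <<'E'
from h import *
k,e,f=cal("side");k2,e2,f2=cal("top")
a=cv2.resize(f[140:250,265:355],None,fx=5,fy=5,interpolation=cv2.INTER_CUBIC)
cv2.imwrite("pics/p4.png",a)
E
```

```text
p [458.93 -95.32 121.8 ] F [ 0.72 -0.08 -0.06] sd [0.5  0.31 0.55] lean deg 45.13 R 84.8 drag -0.46 w 0.722 0.0 8.9
```

View pics/p4.png

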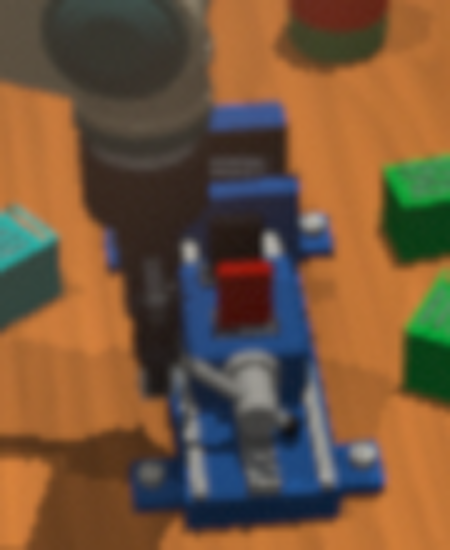

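The near finger's tip at (155,385) covers the knob and the lever stands out, so the fingers straddle the knob. I'm closing.

Call:
arm_command --pt "0 0 0 0 0 0 0.1" --pt "0 0 0 0 0 0 -0.2" --pt "0 0 0 0 0 0 -0.4" --pt "0 0 0 0 0 0 -0.6" --pt "0 0 0 0 0 0 -0.8" --pt "0 0 0 0 0 0 -0.8" --pt "0 0 0 0 0 0 -0.8" --pt "0 0 0 0 0 0 -0.8"

```text
clock: 9.67
eef_pos: [458.5, -94.4, 121.3]
tcp_rot: [[-1.0, 0.018, -0.0], [0.018, 1.0, 0.003], [0.0, 0.003, -1.0]]
ft_force: [-2.3, 7.3, 2.7]
width: 0.272
grasp_force: 42.6
```

```bash
python3 f.py
```

```text
p [458.46 -94.44 121.27] F [-1.84  6.82  3.36] sd [0.55 0.34 0.58] lean deg 45.61 R 84.7 drag -1.11 w 0.276 42.6 9.9667
```

Call:
arm_command --pt "-0.002 0.001 -0.002 0 0 0 -0.8" --pt "-0.004 0.002 -0.004 0 0 0 -0.8" --pt "-0.006 0.003 -0.006 0 0 0 -0.8" --pt "-0.008 0.004 -0.008 0 0 0 -0.8" --pt "-0.01 0.004 -0.01 0 0 0 -0.8" --pt "-0.012 0.004 -0.012 0 0 0 -0.8" --pt "-0.014 0.004 -0.014 0 0 0 -0.8" --pt "-0.0166 0.004 -0.0156 0 0 0 -0.8"

```text
clock: 10.63
eef_pos: [461.9, -94.2, 124.8]
tcp_rot: [[-1.0, 0.019, -0.005], [0.019, 1.0, 0.001], [0.005, 0.001, -1.0]]
ft_force: [-7.7, 1.2, 1.0]
width: 0.276
grasp_force: 42.4
```

```bash
python3 f.py
```

```text
p [461.99 -94.24 124.9 ] F [-7.12  1.33  0.73] sd [0.61 0.36 0.48] lean deg 42.19 R 84.9 drag 4.78 w 0.274 42.3 10.9333
```

Call:
arm_command --pt "-0.001 0 -0.001 0 0 0 -0.8" --pt "-0.002 0 -0.002 0 0 0 -0.8" --pt "-0.003 0 -0.003 0 0 0 -0.8" --pt "-0.004 0 -0.0035 0 0 0 -0.8" --pt "-0.005 0 -0.004 0 0 0 -0.8" --pt "-0.0055 0 -0.0045 0 0 0 -0.8" --pt "-0.006 0 -0.005 0 0 0 -0.8" --pt "-0.0064 0 -0.0054 0 0 0 -0.8"

```text
clock: 11.6
eef_pos: [463.8, -94.3, 126.6]
tcp_rot: [[-1.0, 0.019, -0.005], [0.019, 1.0, 0.001], [0.005, 0.001, -1.0]]
ft_force: [-7.9, 1.4, 2.2]
width: 0.272
grasp_force: 42.4
```

```bash
sed -i 's/range(6)/range(14)/' f.py; python3 f.py
```

```text
p [463.8  -94.28 126.57] F [-7.78  1.74  2.21] sd [0.54 0.57 0.51] lean deg 40.52 R 84.9 drag 4.47 w 0.273 42.4 12.3
```

Call:
arm_command --pt "-0.0012 0 -0.001 0 0 0 -0.8" --pt "-0.0024 0 -0.002 0 0 0 -0.8" --pt "-0.0036 0 -0.003 0 0 0 -0.8" --pt "-0.0048 0 -0.0038 0 0 0 -0.8" --pt "-0.006 0 -0.0047 0 0 0 -0.8" --pt "-0.007 0 -0.0055 0 0 0 -0.8" --pt "-0.008 0 -0.0063 0 0 0 -0.8" --pt "-0.009 0 -0.007 0 0 0 -0.8"

```text
clock: 12.97
eef_pos: [466.5, -94.3, 128.9]
tcp_rot: [[-1.0, 0.019, -0.005], [0.019, 1.0, 0.001], [0.005, 0.001, -1.0]]
ft_force: [-9.8, 1.8, 2.7]
width: 0.27
grasp_force: 42.6
```

```bash
python3 f.py
```

```text
p [466.55 -94.35 128.93] F [-8.6   1.65  3.49] sd [0.58 0.63 0.42] lean deg 38.08 R 85.0 drag 4.62 w 0.274 42.6 13.6667
```

Call:
arm_command --pt "-0.0008 0 -0.0013 0 0 0 -0.8" --pt "-0.0016 0 -0.0027 0 0 0 -0.8" --pt "-0.0024 0 -0.004 0 0 0 -0.8" --pt "-0.0032 0 -0.0054 0 0 0 -0.8" --pt "-0.004 0 -0.0068 0 0 0 -0.8" --pt "-0.0048 0 -0.0081 0 0 0 -0.8" --pt "-0.0056 0 -0.0095 0 0 0 -0.8" --pt "-0.0063 0 -0.0107 0 0 0 -0.8"

```text
clock: 14.33
eef_pos: [469.8, -94.3, 131.8]
tcp_rot: [[-1.0, 0.019, -0.001], [0.019, 1.0, 0.001], [0.001, 0.001, -1.0]]
ft_force: [0.4, 2.2, -6.9]
width: 0.276
grasp_force: 41.1
```

```bash
python3 f.py
```

```text
p [469.99 -94.33 132.04] F [  3.01   3.93 -11.4 ] sd [0.97 0.84 1.57] lean deg 34.98 R 85.5 drag 4.07 w 0.273 40.6 15.0333
```

Call:
arm_command --pt "-0.0017 0 -0.0007 0 0 0 -0.8" --pt "-0.0034 0 -0.0013 0 0 0 -0.8" --pt "-0.0051 0 -0.002 0 0 0 -0.8" --pt "-0.0068 0 -0.0027 0 0 0 -0.8" --pt "-0.0085 0 -0.0033 0 0 0 -0.8" --pt "-0.0102 0 -0.004 0 0 0 -0.8" --pt "-0.012 0 -0.0047 0 0 0 -0.8" --pt "-0.0137 0 -0.0054 0 0 0 -0.8"

```text
clock: 15.7
eef_pos: [474.0, -94.6, 134.7]
tcp_rot: [[-1.0, 0.019, -0.0], [0.019, 1.0, 0.0], [0.0, 0.0, -1.0]]
ft_force: [-2.4, 4.5, -5.4]
width: 0.276
grasp_force: 41.4
```

```bash
python3 f.py
```

```text
p [474.06 -94.53 134.76] F [-0.88  5.25 -6.47] sd [0.54 0.47 0.46] lean deg 31.7 R 85.5 drag 4.15 w 0.267 41.4 16.4
```

Call:
arm_command --pt "-0.0025 0.001 -0.0014 0 0 0 -0.8" --pt "-0.005 0.002 -0.0028 0 0 0 -0.8" --pt "-0.0075 0.003 -0.0041 0 0 0 -0.8" --pt "-0.01 0.003 -0.0054 0 0 0 -0.8" --pt "-0.0126 0.003 -0.0067 0 0 0 -0.8" --pt "-0.0152 0.003 -0.008 0 0 0 -0.8" --pt "-0.0178 0.003 -0.0092 0 0 0 -0.8" --pt "-0.0203 0.003 -0.0103 0 0 0 -0.8"

```text
clock: 17.07
eef_pos: [480.0, -94.7, 138.2]
tcp_rot: [[-1.0, 0.019, -0.0], [0.019, 1.0, -0.002], [0.0, -0.002, -1.0]]
ft_force: [-7.6, -1.3, 1.2]
width: 0.271
grasp_force: 42.4
```

```bash
python3 f.py
```

```text
p [480.12 -94.74 138.32] F [-6.4  -0.19  0.51] sd [0.45 0.34 0.53] lean deg 27.0 R 85.6 drag 5.47 w 0.272 42.3 17.7667
```

Call:
arm_command --pt "-0.001 0 -0.0005 0 0 0 -0.8" --pt "-0.002 0 -0.001 0 0 0 -0.8" --pt "-0.003 0 -0.0015 0 0 0 -0.8" --pt "-0.004 0 -0.002 0 0 0 -0.8" --pt "-0.005 0 -0.0025 0 0 0 -0.8" --pt "-0.006 0 -0.003 0 0 0 -0.8" --pt "-0.007 0 -0.0034 0 0 0 -0.8" --pt "-0.0075 0 -0.0037 0 0 0 -0.8"

```text
clock: 18.43
eef_pos: [482.2, -94.9, 139.4]
tcp_rot: [[-1.0, 0.019, -0.0], [0.019, 1.0, -0.002], [0.0, -0.002, -1.0]]
ft_force: [-7.4, -1.0, 0.6]
width: 0.271
grasp_force: 42.4
```

```bash
python3 f.py
```

```text
p [482.2  -94.88 139.42] F [-7.48 -0.72  0.66] sd [0.37 0.55 0.41] lean deg 25.42 R 85.7 drag 6.47 w 0.277 42.4 19.1333
```

```bash
sed -i 's/range(14)/range(30)/' f.py; python3 f.py
```

```text
p [482.2  -94.88 139.42] F [-7.38 -0.72  1.01] sd [0.43 0.48 0.51] lean deg 25.42 R 85.7 drag 6.24 w 0.27 42.4 20.6333
```

Call:
arm_command --pt "-0.0005 0 -0.0002 0 0 0 -0.8" --pt "-0.001 0 -0.0005 0 0 0 -0.8" --pt "-0.0015 0 -0.0007 0 0 0 -0.8" --pt "-0.002 0 -0.001 0 0 0 -0.8" --pt "-0.0025 0 -0.0012 0 0 0 -0.8" --pt "-0.003 0 -0.0014 0 0 0 -0.8" --pt "-0.003 0 -0.0014 0 0 0 -0.8" --pt "-0.003 0 -0.0014 0 0 0 -0.8"

```text
clock: 21.3
eef_pos: [483.1, -95.0, 139.9]
tcp_rot: [[-1.0, 0.02, -0.0], [0.02, 1.0, -0.002], [0.0, -0.002, -1.0]]
ft_force: [-8.2, -0.5, 0.0]
width: 0.272
grasp_force: 42.4
```

```bash
python3 f.py
```

```text
p [483.06 -94.94 139.86] F [-7.75 -0.78  1.13] sd [0.41 0.53 0.48] lean deg 24.78 R 85.8 drag 6.56 w 0.274 42.4 22.8
```

Call:
arm_command --pt "-0.0005 0 -0.0002 0 0 0 -0.8" --pt "-0.001 0 -0.0005 0 0 0 -0.8" --pt "-0.0015 0 -0.0007 0 0 0 -0.8" --pt "-0.002 0 -0.001 0 0 0 -0.8" --pt "-0.0025 0 -0.0012 0 0 0 -0.8" --pt "-0.003 0 -0.0014 0 0 0 -0.8" --pt "-0.0035 0 -0.0016 0 0 0 -0.8" --pt "-0.0038 0 -0.0017 0 0 0 -0.8"

```text
clock: 23.47
eef_pos: [484.2, -95.0, 140.4]
tcp_rot: [[-1.0, 0.02, -0.001], [0.02, 1.0, -0.002], [0.001, -0.002, -1.0]]
ft_force: [-8.5, -1.1, 0.6]
width: 0.273
grasp_force: 42.5
```

```bash
python3 f.py
```

```text
Traceback (most recent call last):
  File "f.py", line 3, in <module>
    for i in range(30): camera("side");o=get_obs();F.append(o["ft_force"]);P.append(o["eef_pos"])
                        ~~~~~~^^^^^^^^
ValueError: 200 camera calls are used up
```

Call:
arm_command --pt "0 0 0 0 0 0 -0.8" --pt "0 0 0 0 0 0 -0.8" --pt "0 0 0 0 0 0 -0.8" --pt "0 0 0 0 0 0 -0.8" --pt "0 0 0 0 0 0 -0.8" --pt "0 0 0 0 0 0 -0.8" --pt "0 0 0 0 0 0 -0.8" --pt "0 0 0 0 0 0 -0.8"

```text
clock: 25.33
eef_pos: [484.2, -95.0, 140.4]
tcp_rot: [[-1.0, 0.02, -0.001], [0.02, 1.0, -0.002], [0.001, -0.002, -1.0]]
ft_force: [-7.7, -1.2, 1.5]
width: 0.273
grasp_force: 42.4
```

Call:
arm_command --pt "0 0 0 0 0 0 -0.8" --pt "0 0 0 0 0 0 -0.8" --pt "0 0 0 0 0 0 -0.8" --pt "0 0 0 0 0 0 -0.8" --pt "0 0 0 0 0 0 -0.8" --pt "0 0 0 0 0 0 -0.8" --pt "0 0 0 0 0 0 -0.8" --pt "0 0 0 0 0 0 -0.8"

```text
clock: 26.0
eef_pos: [484.2, -95.0, 140.4]
tcp_rot: [[-1.0, 0.02, -0.001], [0.02, 1.0, -0.002], [0.001, -0.002, -1.0]]
ft_force: [-7.9, -1.2, 1.4]
width: 0.276
grasp_force: 42.4
```

Call:
arm_command --pt "0 0 0 0 0 0 -0.8" --pt "0 0 0 0 0 0 -0.8" --pt "0 0 0 0 0 0 -0.8" --pt "0 0 0 0 0 0 -0.8" --pt "0 0 0 0 0 0 -0.8" --pt "0 0 0 0 0 0 -0.8" --pt "0 0 0 0 0 0 -0.8" --pt "0 0 0 0 0 0 -0.8"

```text
clock: 26.67
eef_pos: [484.2, -95.0, 140.4]
tcp_rot: [[-1.0, 0.02, -0.001], [0.02, 1.0, -0.002], [0.001, -0.002, -1.0]]
ft_force: [-8.0, -1.1, 1.0]
width: 0.275
grasp_force: 42.4
```

Call:
arm_command --pt "0.001 0 0.0004 0 0 0 -0.8" --pt "0.0018 0 0.0008 0 0 0 -0.8" --pt "0.0018 0 0.0008 0 0 0 -0.3" --pt "0.0018 0 0.0008 0 0 0 0" --pt "0.0018 0 0.0008 0 0 0 0.3" --pt "0.0018 0 0.0008 0 0 0 0.4" --pt "0.0018 0 0.0008 0 0 0 0.4" --pt "0.0018 0 0.0008 0 0 0 0.4"

```text
clock: 27.33
eef_pos: [484.1, -94.0, 139.3]
tcp_rot: [[-1.0, 0.019, 0.001], [0.019, 1.0, -0.0], [-0.001, -0.0, -1.0]]
ft_force: [-0.3, 0.8, 1.1]
width: 0.702
grasp_force: 0.0
```

Call:
arm_command --pt "0 0 -0.05 0 0 0 0.4" --pt "0 0 -0.1 0 0 0 0.4" --pt "0 0 -0.2 0 0 0 0.4" --pt "0 0 -0.3 0 0 0 0.4" --pt "0 0 -0.3 0 0 0 0.4" --pt "0 0 -0.3 0 0 0 0.4" --pt "0 0 -0.3 0 0 0 0.4" --pt "0 0 -0.3 0 0 0 0.4"

```text
clock: 28.0
eef_pos: [483.4, -93.9, 227.7]
tcp_rot: [[-1.0, 0.019, -0.002], [0.019, 1.0, 0.001], [0.002, 0.001, -1.0]]
ft_force: [0.7, -0.5, -0.3]
width: 0.7
grasp_force: 0.0
```

```bash
python3 -c "
from plant import *
print(job_done())"
```

```text
the job is handed in; nothing more can be done
None
```

I handed the job in at about 28 s: the case sits square against both jaws, the lever was seen back out, and the hand is clear of the vise. The clamping force is about 40 N by feel (35 to 45 N likely). The camera calls ran out before the last look, so the final state was not checked by picture and no verdict came back.

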